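# Unstack the specimen delivery

## Robot

A 6-joint arm with a two-finger parallel gripper is mounted at the origin on the work surface. World frame = base frame: x ahead of the robot, y to its left, z up, the work surface at z = 0. Lengths are in mm, angles in rad, forces in N, time in s.
With the tool pointing down it reaches from about 350 to 975 mm from the base axis. Payload 7.1 kg.
Tool frame: the origin (TCP) lies at the very end of the fingers, on their centre line; the grasp point (between the pads) lies 19 mm behind it (ctrl.grasp_offset is the distance from the TCP to the grasp point, in mm); z points along the fingers, y is the line along which they close (so a half turn about z gives the same grasp; the last joint's range is limited). The gripper opens to 88 mm and grips with 3 to 60 N. Pads are 20 mm wide; open, the fingers measure 115 mm over their backs; the gripper's body (75 mm by 178 mm) begins 61 mm behind the grasp point.
Start: joints at [-1.18, 0.423, 1.63, -0, 1.089, -0.019], TCP at [249.031, -573.226, 200.475] pointing down, gripper open.
Joint ranges: [-3, 3], [-0.9, 2.11], [0.09, 2.58], [-1.31, 4.45], [0.11, 2.69], [-2.54, 2.54]. Speed limits (rad/s): [2.39, 2.39, 3.01, 3.14, 3.14, 3.14].

## Interface

Orientations are given as a rotation vector (axis times angle).
In Python, from workcell import ctrl, viewer, ticket, models gives the robot as it stands.
- The arm moves only by the tool play_rows, never from a script. Its arguments are lists of equal length, an entry for each row: "dp": the shift along the world's x, y, z in mm, a list of three; "yaw": the turn about the world's z in degrees. In form: {"dp": [[tx, ty, tz], ...], "yaw": [yaw, ...]}. A call has 1 to 8 rows; each row shifts and turns the commanded pose from where the row before left it; what a row does not reach is not made up. A row lasts 1/12 s, in which the tool goes at most 41.7 mm and 7.16 degrees, less where a joint would pass 70% of its speed; a pose out of reach is approached as far as the arm can. A call is refused whole if a number of a shift passes 41.7 or a number of a turn 7.16, either way. A call with a gripper value outside its range is refused whole. "gripper" is the closure, from 0 (fully open) to 1 (shut), set as the call begins (left out, the last holds). The fingers move at their own pace and stop on an object; the grip force is fixed at half the most. Time passes only in rows, so rows that do not move let the fingers close. It gives the time, the measured TCP pose, the force, the opening and the grip force at its end, in the units of the state.
- ctrl.get_obs(): the state, without advancing time (a new reading comes with each control period).
- viewer.get_image(name): name is "scene" or "top" or "wrist"; returns a dict with "pixels" (480x640x3 uint8, red, green, blue), "range_z" (480x640 float32, mm along the optical axis (not along the pixel's ray), 0 where there is no reading), "fx", "fy", "cx", "cy" (pixels), "dist_coeffs" ([k1, k2, p1, p2, k3] as OpenCV has them; the pictures are not rectified), "T" (4x4, takes a point from camera to world coordinates); the wrist camera has in their place "hand_eye" (4x4, takes a point from camera to tool coordinates, whose origin is the TCP and whose axes are the flange's). Camera axes: x right, y up, looking along -z (the intrinsics and any distortion apply to the point x, -y, -z); pixel columns grow to the right and rows downward; lengths in mm; the calibration is good to about 2 mm. A picture is of the moment at which its call begins: read the wrist's pose just before it.
- ticket.close_job(): hands the job in; it is judged then, once.
Trained networks look in a picture, given as the dict that the camera call returned (one of the last four; its "shot" number tells which), for a name from the list of things; names that differ only in an ending like _2 or _b are one class to them, and where a whole thing is asked for, a point or a joint stands for the part that bears it (a point fixed in the world has none). Each returns a list of dicts, best first, with "conf" (0 to 1); they miss things now and then, are a little off and sometimes report something else, mostly with a low value. They report only what shows in the picture. A call takes as long as a camera call. They do not tell look-alikes from the thing itself.
- models.look_for(picture, name): "bbox" ([centre column, centre row, width, height] in pixels, round what is visible of it).
- models.landmark_of(picture, name): "location" ([column, row] in pixels: a listed point, or the origin of a listed thing).
The state is a dict: "t": time; "qpos": joint angles; "qvel": joint speeds; "joint_torque": joint torques, N m; "ee_pos": TCP position; "orientation": TCP orientation; "ft_force": force on the tool from outside, world axes, zero at the start; "moment": the same for the moment, N m; "width": finger opening in mm; "grasp_force": force on a finger pad.
Only numpy, scipy, OpenCV 4.12 (cv2) and the standard library are available. Lean on these libraries where they do the work, as an engineer would, in place of code of your own. Each camera call takes 0.05 s, during which the arm holds its last target. There are 200 camera calls.

## Task

Take the specimen jars off the slide boxes and stand each jar upright wholly on the coaster of its cap's colour, and lay each slide box flat inside the tray of its lid's colour. Take the jar off a box before you move that box, tip nothing over, and leave the amber bottle and the tube rack where they are.

Things in the scene. Friction and masses are not known exactly. Their poses are not given: they have to be found in the camera images.
- box_red: slide storage box with a red lid over a white base, 54 (its x) by 96 (its y) by 34 mm high, about 0.16 kg, loose; it starts flat on the bench with a jar standing on its lid. Origin: centre of the underside, z up
- box_blue: slide storage box with a blue lid over a white base, 54 (its x) by 96 (its y) by 34 mm high, about 0.16 kg, loose; it starts flat on the bench with a jar standing on its lid. Origin: centre of the underside, z up
- jar_yellow: upright white plastic specimen jar with a fixed yellow screw cap: body 40 mm diameter, cap 44 mm diameter from 42 mm up to the top at 62 mm; about 0.09 kg, loose, starts standing near the middle of one slide box's lid (either box). Origin: centre of the underside, z up
- jar_green: upright white plastic specimen jar with a fixed green screw cap: body 40 mm diameter, cap 44 mm diameter from 42 mm up to the top at 62 mm; about 0.09 kg, loose, starts standing near the middle of one slide box's lid (either box). Origin: centre of the underside, z up
- tray_red: shallow open red tray, most of its floor covered in flat grey, fixed to the bench, outside 78 (its x) by 120 (its y) mm, inside 70 by 112 mm, rim 10 mm high and 4 mm thick, floor 4 mm thick; a slide box lies in it with 8 mm to spare all round, long side along long side, either way about. Origin: centre of the underside, z up
- tray_blue: shallow open blue tray, most of its floor covered in flat grey, fixed to the bench, outside 78 (its x) by 120 (its y) mm, inside 70 by 112 mm, rim 10 mm high and 4 mm thick, floor 4 mm thick; a slide box lies in it with 8 mm to spare all round, long side along long side, either way about. Origin: centre of the underside, z up
- coaster_yellow: round flat yellow coaster fixed to the bench, 70 mm diameter, 4 mm thick. Origin: centre of the underside, z up
- coaster_green: round flat green coaster fixed to the bench, 70 mm diameter, 4 mm thick. Origin: centre of the underside, z up
- bottle: amber glass reagent bottle with a black cap, 44 mm diameter, 85 mm high, standing loose on the bench: leave alone. Origin: centre of the underside
- tube_rack: white microtube rack, 100 (its x) by 54 (its y) mm, 56 mm high with its black and orange tube caps, loose on the bench: leave alone. Origin: centre of the underside
Mind the look-alikes: they are no part of the job. Leave any turquoise or yellow look-alike of the tray_blue alone.

How it is judged (in metres and radians):
At the end, for the whole second after the job is handed in: Each jar stands upright (within 0.06 rad) on the coaster of its cap's colour, its centre within 16 mm of the coaster's; each slide box lies flat on the floor of the tray of its lid's colour, centre within 13 mm of the tray's; all at rest (horizontal distance between jar_yellow and coaster_yellow below 0.016 m and z of jar_yellow in the frame of coaster_yellow between 0.002 and 0.007 m and angle between each of jar_yellow, jar_green, box_red, box_blue's own z axis and vertical below 0.06 rad and linear speed of each of jar_yellow, jar_green, box_red, box_blue below 0.02 m/s and angular speed of each of jar_yellow, jar_green, box_red, box_blue below 0.2 rad/s and horizontal distance between jar_green and coaster_green below 0.016 m and z of jar_green in the frame of coaster_green between 0.002 and 0.007 m and horizontal distance between box_red and tray_red below 0.013 m and z of box_red in the frame of tray_red between 0.002 and 0.007 m and horizontal distance between box_blue and tray_blue below 0.013 m and z of box_blue in the frame of tray_blue between 0.002 and 0.007 m); the robot touches nothing.
It fails at once if a jar or a slide box is tipped by more than 0.6 rad (angle between any of jar_yellow, jar_green, box_red, box_blue's own z axis and vertical above 0.6 rad).
It fails at once if a slide box is moved (over 30 mm) with a jar on it ((distance of box_red from where it was at the start of the episode above 0.03 m and contact force between box_red and jar_yellow above 0.3 N) or (distance of box_red from where it was at the start of the episode above 0.03 m and contact force between box_red and jar_green above 0.3 N) or (distance of box_blue from where it was at the start of the episode above 0.03 m and contact force between box_blue and jar_yellow above 0.3 N) or (distance of box_blue from where it was at the start of the episode above 0.03 m and contact force between box_blue and jar_green above 0.3 N)).
It fails at once if the amber bottle or the tube rack is moved by more than 20 mm (distance of any of bottle, tube_rack from where it was at the start of the episode above 0.02 m).
It also fails if it takes over 104 s, if anything falls off the work surface, if the arm or the gripper's body presses on something with over 40 N, if the wrist force passes 120 N, or if a joint passes its speed limit or range.

## Working session

There is one attempt and no reset: what is moved stays moved. The work goes in short steps, Python scripts to look and compute and a tool call to move; the robot and the scene stay as the last step left them, time stands still between calls to the robot, and variables do not carry over. Pictures are saved under pics/ and viewed, at most 14 in all, crops included, and the job is handed in when it is done.

Besides the shell and the picture viewer there is one more tool, called after ">>>" by a JSON object that holds its "api" and its "payload", one argument or row to a line. play_rows: Moves the arm, as the interface text tells. Its arguments: {"type":"object","properties":{"dp":{"type":"array"},"yaw":{"type":"array"},"gripper":{"type":"number"}},"required":["dp","yaw"]}

```bash
mkdir -p pics; ls; cat > h.py <<'E'
import numpy as np, cv2
from workcell import ctrl, viewer, ticket, models
from scipy.spatial.transform import Rotation as R
def T_of(p, obs):
    if 'T' in p and p['T'] is not None: return np.array(p['T'])
    W=np.eye(4); W[:3,:3]=R.from_rotvec(obs['orientation']).as_matrix(); W[:3,3]=obs['ee_pos']
    return W@np.array(p['hand_eye'])
def cloud(p,T):
    K=np.array([[p['fx'],0,p['cx']],[0,p['fy'],p['cy']],[0,0,1.]])
    v,u=np.mgrid[0:480,0:640]
    n=cv2.undistortPoints(np.stack([u.ravel(),v.ravel()],1).astype(float).reshape(-1,1,2),K,np.array(p['dist_coeffs'])).reshape(480,640,2)
    z=p['range_z'].astype(float)
    c=np.stack([n[...,0]*z,-n[...,1]*z,-z],-1)
    w=c@T[:3,:3].T+T[:3,3]; w[z<=0]=np.nan
    return w
def shot(name,save=None):
    o=ctrl.get_obs(); p=viewer.get_image(name); T=T_of(p,o); 
    if save: cv2.imwrite('pics/'+save,p['pixels'][...,::-1])
    return p,cloud(p,T),o
E
python3 - <<'E'
from h import *
for cam in('top','scene'):
    p,w,o=shot(cam,cam+'0.png'); np.savez(cam+'0.npz',w=w,px=p['pixels'])
    print(cam,np.array(p['T']).round(2).tolist(),p['fx'])
    for n in 'box_red box_blue jar_yellow jar_green tray_red tray_blue coaster_yellow coaster_green bottle tube_rack'.split():
        for d in models.look_for(p,n)[:3]:
            c,r=np.array(d['bbox'][:2]).astype(int); print(n,np.round(d['bbox']).tolist(),round(d['conf'],2),w[min(r,479),min(c,639)].round())
print(o)
E
```

```text
pics
top [[-0.02, 1.0, -0.08, 489.14], [-1.0, -0.02, -0.01, -62.87], [-0.01, 0.08, 1.0, 1709.34], [0.0, 0.0, 0.0, 1.0]] 622.5743532282701
box_red [310.0, 312.0, 49.0, 37.0] 0.73 [425.   2.   6.]
box_red [393.0, 310.0, 43.0, 32.0] 0.62 [ 432. -216.   93.]
box_blue [314.0, 236.0, 38.0, 23.0] 0.95 [627. -16. 101.]
jar_yellow [396.0, 312.0, 17.0, 17.0] 0.69 [ 424. -224.   92.]
jar_green [310.0, 231.0, 22.0, 17.0] 0.71 [638.  -5.  96.]
tray_red [311.0, 311.0, 52.0, 32.0] 0.81 [431.  -1.   8.]
tray_blue [520.0, 299.0, 50.0, 39.0] 0.85 [ 449. -574.    8.]
tray_blue [413.0, 173.0, 51.0, 48.0] 0.81 [ 802. -288.    7.]
tray_blue [452.0, 316.0, 49.0, 41.0] 0.74 [ 408. -387.    3.]
coaster_yellow [206.0, 243.0, 25.0, 23.0] 0.87 [620. 289.   4.]
coaster_green [219.0, 307.0, 24.0, 22.0] 0.84 [446. 254.   8.]
bottle [476.0, 266.0, 19.0, 20.0] 0.5 [ 539. -441.   62.]
tube_rack [155.0, 273.0, 30.0, 40.0] 0.73 [541. 419.  56.]
scene [[-0.47, -0.72, 0.51, 1314.96], [0.88, -0.39, 0.27, 332.88], [0.0, 0.57, 0.82, 1211.03], [0.0, 0.0, 0.0, 1.0]] 551.7607133692519
box_red [299.0, 173.0, 36.0, 28.0] 0.88 [ 
[... 791 characters left out ...]
4 [ 554. -436.   47.]
{'t': 0.55, 'qpos': array([-1.17998764e+00,  4.23088619e-01,  1.62992665e+00,  1.10062278e-05,
        1.08859136e+00, -1.89912220e-02]), 'qvel': array([-0.00142008, -0.00192976, -0.00048424,  0.00124241, -0.00038685,
        0.00049689]), 'joint_torque': array([ 1.69538248e-04, -5.44215345e+01, -2.73878610e+01,  6.44808775e-02,
        1.72364427e-02, -4.26238637e-05]), 'ee_pos': array([ 249.03673696, -573.20997269,  200.4716814 ]), 'orientation': array([-3.07586118e+00, -6.39206351e-01, -1.09950862e-05]), 'ft_force': array([ 0.04487214, -0.10573686, -0.10420895]), 'moment': array([ 0.05954597, -0.00464451, -0.00349801]), 'grasp_force': 0.0, 'width': 87.81895881720513}
```

```bash
python3 - <<'E'
import cv2
a=cv2.imread('pics/top0.png')[140:360,130:570]; cv2.imwrite('pics/top0c.png',cv2.resize(a,(800,400),interpolation=cv2.INTER_CUBIC))
E
```

```text
(no output)
```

View pics/top0c.png

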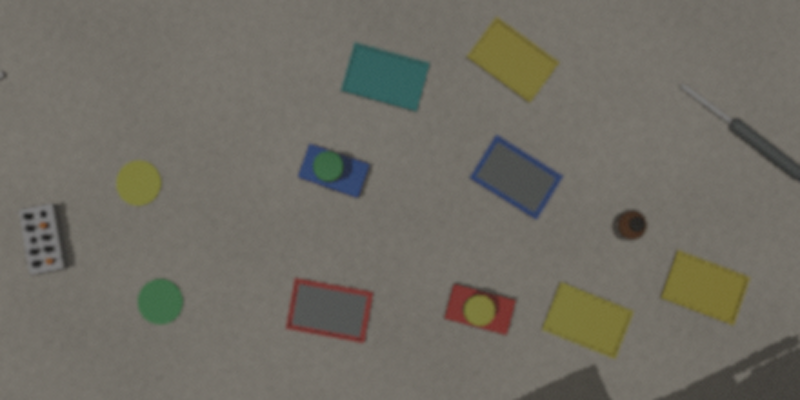

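The crop (1.818×, offset 130,140) shows these things:
- **Blue tray:** grey floor, blue rim, at crop (516,177), full image (414,237).
- **Its look-alikes:** turquoise at (386,77), and yellow at (513,60), (588,319) and (705,287).
- **Red tray:** (330,310).
- **Blue box with green jar:** (335,171).
- **Red box with yellow jar:** (480,309).
- **Yellow coaster:** (139,183). The yellow cap is at (480,310).
- **Green coaster:** (160,301). The green cap is at (328,166).

I choose the blue-rimmed, grey-floored tray as tray_blue. Next I measure positions with colour masks.

```bash
cat >> h.py <<'E'
def plane(p,T,uv,h):
    K=np.array([[p['fx'],0,p['cx']],[0,p['fy'],p['cy']],[0,0,1.]])
    n=cv2.undistortPoints(np.asarray(uv,float).reshape(-1,1,2),K,np.array(p['dist_coeffs'])).reshape(-1,2)
    d=np.c_[n[:,0],-n[:,1],-np.ones(len(n))]@T[:3,:3].T
    return (T[:3,3]+d*((h-T[2,3])/d[:,2])[:,None])[:,:2]
HUE={'red':[(0,8),(172,180)],'blue':[(108,125)],'yellow':[(24,34)],'green':[(50,80)]}
def blobs(p,T,col,h,amin=60,smin=90,hull=True):
    hsv=cv2.cvtColor(p['pixels'],cv2.COLOR_RGB2HSV); m=np.zeros((480,640),np.uint8)
    for a,b in HUE[col]: m|=cv2.inRange(hsv,(a,smin,30),(b,255,255))
    out=[]
    for c in cv2.findContours(m,cv2.RETR_EXTERNAL,cv2.CHAIN_APPROX_NONE)[0]:
        if cv2.contourArea(c)<amin: continue
        w=plane(p,T,c.reshape(-1,2),h).astype(np.float32); r=cv2.minAreaRect(w)
        (cx,cy),(a,b),th=r
        if a>b: th+=90   # long axis along th+90 -> long side direction
        out.append((c.reshape(-1,2).mean(0).round(), np.round([cx,cy],1), np.round(sorted((a,b)),1), round((th+90)%180,1)))
    return out
E
python3 - <<'E'
from h import *
for cam in('top','scene'):
    p,w,o=shot(cam); T=T_of(p,o)
    for col,h in(('red',10),('red',34),('blue',10),('blue',34),('yellow',4),('yellow',96),('green',4),('green',96)):
        for b in blobs(p,T,col,h): print(cam,col,h,*b)
E
```

```text
top red 10 [394. 309.] [ 426.9 -226. ] [54.1 97.1] 73.6
top red 10 [311. 310.] [430.1  -0.6] [ 77.2 118.8] 78.5
top red 34 [394. 309.] [ 427.8 -223.7] [53.3 95.7] 73.6
top red 34 [311. 310.] [430.9  -1.5] [ 76.1 117.2] 78.5
top blue 10 [312. 235.] [639.3 -10.9] [51.3 93.8] 70.3
top blue 10 [414. 237.] [ 623.8 -285.8] [ 74.4 115.3] 56.7
top blue 34 [312. 235.] [637.1 -11.6] [50.6 92.5] 70.3
top blue 34 [414. 237.] [ 621.9 -282.6] [ 73.4 113.7] 56.7
top yellow 4 [393. 310.] [ 424.4 -224.6] [40.9 43.8] 88.7
top yellow 4 [453. 316.] [ 406.  -388.6] [ 76.3 120. ] 66.8
top yellow 4 [518. 298.] [ 450.2 -571. ] [ 77.4 120.2] 68.0
top yellow 4 [206. 240.] [626.9 286.7] [63.9 67.5] 88.9
top yellow 4 [412. 172.] [ 804.6 -287.8] [ 77.7 118.6] 52.4
top yellow 96 [393. 310.] [ 427.9 -215.9] [38.7 41.4] 88.7
top yellow 96 [453. 316.] [ 410.5 -371.1] [ 72.2 113.5] 66.8
top yellow 96 [518. 298.] [ 452.3 -543.6] [ 73.2 113.7] 68.0
top yellow 96 [206. 240.] [619.5 267.9] [60.5 63.9] 88.9
top yellow 96 [412. 172.] [ 787.6 -275.6] [ 73.5 112.2] 52.4
top green 4 [218. 305.] [447.  254.8] [60.5 60.7] 44.5

[... 1031 characters left out ...]
1.4   55.2] [ 94.1 174.7] 154.5
scene yellow 4 [509.  11.] [-646.5   57.8] [ 76.3 169.6] 4.0
scene yellow 4 [486.  16.] [-589.6   -1.7] [ 76.7 163.6] 177.7
scene yellow 96 [440. 306.] [679.2 292. ] [63.  63.9] 177.9
scene yellow 96 [301. 157.] [ 434.2 -212. ] [38.4 55.6] 29.3
scene yellow 96 [493.  32.] [-353.7   76.4] [ 86.9 161.4] 154.5
scene yellow 96 [509.  11.] [-497.    78.8] [ 70.5 156.7] 4.0
scene yellow 96 [486.  16.] [-444.4   23.8] [ 70.8 151.1] 177.7
scene green 4 [454. 247.] [446.8 256.2] [66.1 66.2] 118.4
scene green 4 [333. 242.] [584.2 -31. ] [41.4 44.9] 118.4
scene green 96 [454. 247.] [513.  262.1] [61.1 61.2] 118.4
scene green 96 [333. 242.] [639.9  -3.3] [38.3 41.4] 118.4
```

>>> {"api": "play_rows", "payload": {
  "dp": [
    [15, 30, 3],
    [15, 30, 3],
    [15, 30, 3],
    [15, 30, 3],
    [15, 30, 3],
    [15, 30, 3],
    [15, 30, 3],
    [15, 30, 3]
  ],
  "yaw": [6.25, 6.25, 6.25, 6.25, 6.25, 6.25, 6.25, 6.25],
  "gripper": 0
}}

```text
t: 1.87
ee_pos: [369.5, -331.8, 224.8]
orientation: [2.512, 1.885, 0.0]
ft_force: [0.7, -0.8, 0.3]
width: 87.7
grasp_force: 0.0
```

>>> {"api": "play_rows", "payload": {
  "dp": [
    [15, 28, 0],
    [15, 28, 0],
    [15, 28, 0],
    [14, 28, 0]
  ],
  "yaw": [0, 0, 0, 0]
}}

```text
t: 2.2
ee_pos: [428.7, -219.8, 224.8]
orientation: [2.517, 1.879, 0.001]
ft_force: [0.0, -0.8, 0.6]
width: 87.9
grasp_force: 0.0
```

```bash
cat >> h.py <<'E'
def look(name,save,qs):
    p,w,o=shot(name,save); T=T_of(p,o)
    y=R.from_rotvec(o['orientation']).as_matrix()[:,1]
    print('t',round(o['t'],2),'tcp',np.round(o['ee_pos'],1),'closing',round(np.degrees(np.arctan2(y[1],y[0])),1),'w',round(o['width'],1),'T',T[:3,3].round())
    for col,h in qs:
        for b in blobs(p,T,col,h,amin=300): print(col,h,*b)
    return p,w,o,T
E
python3 - <<'E'
from h import *
look('wrist','w1.png',[('yellow',96),('red',34)])
E
```

```text
t 2.2 tcp [ 428.7 -219.8  224.8] closing -16.5 w 87.9 T [ 452. -140.  409.]
yellow 96 [400. 431.] [ 447.2 -482.8] [64.6 67.7] 69.6
yellow 96 [338. 324.] [ 415.4 -333.6] [62.  98.3] 66.8
yellow 96 [316. 215.] [ 428.  -215.4] [42.8 45.5] 48.5
yellow 96 [624. 173.] [ 692.3 -258.1] [43.9 92.9] 88.7
red 34 [319. 209.] [ 426.3 -223.4] [53.9 96.6] 73.8
red 34 [259.  35.] [423.8 -40.5] [52.2 74.2] 168.5
```

View pics/w1.png

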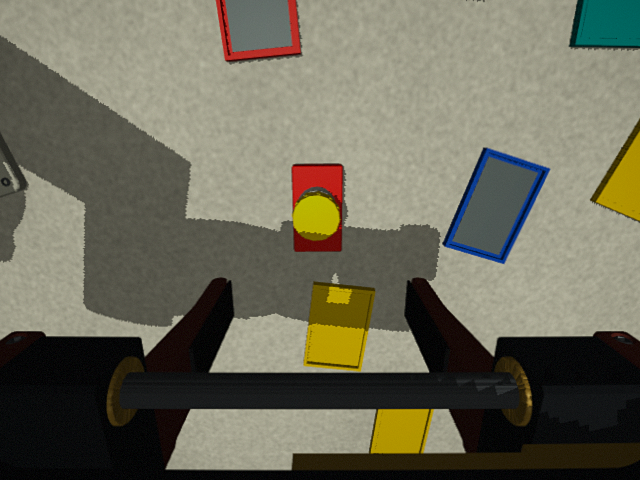

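The wrist view confirms the red box at (319,209), with the yellow cap at (316,215) and nothing near the fingers. The blue-rimmed grey tray is at (497,205). I descend on the yellow cap.

>>> {"api": "play_rows", "payload": {
  "dp": [
    [-0.5, 4.3, -18],
    [0, 0, -35],
    [0, 0, -35],
    [0, 0, -30],
    [0, 0, -20],
    [0, 0, -12],
    [0, 0, -8],
    [0, 0, 0]
  ],
  "yaw": [0, 0, 0, 0, 0, 0, 0, 0]
}}

```text
t: 2.92
ee_pos: [426.7, -216.5, 65.2]
orientation: [-2.516, -1.878, 0.002]
ft_force: [1.2, 0.7, 0.2]
width: 87.7
grasp_force: 0.0
```

>>> {"api": "play_rows", "payload": {
  "dp": [
    [0, 0, 0],
    [0, 0, 0],
    [0, 0, 0],
    [0, 0, 0],
    [0, 0, 0],
    [0, 0, 0]
  ],
  "yaw": [0, 0, 0, 0, 0, 0],
  "gripper": 0.7
}}

```text
t: 3.42
ee_pos: [427.8, -217.0, 67.0]
orientation: [2.517, 1.879, 0.001]
ft_force: [0.9, 0.2, -0.3]
width: 51.0
grasp_force: 0.0
```

>>> {"api": "play_rows", "payload": {
  "dp": [
    [0, 0, 0],
    [0, 0, 0],
    [0, 0, 0],
    [0, 0, 0]
  ],
  "yaw": [0, 0, 0, 0]
}}

```text
t: 3.75
ee_pos: [427.6, -217.0, 66.7]
orientation: [2.517, 1.879, 0.0]
ft_force: [-2.2, 0.2, 3.5]
width: 42.8
grasp_force: 30.0
```

>>> {"api": "play_rows", "payload": {
  "dp": [
    [0, 0, 8],
    [0, 0, 15],
    [0, 0, 20],
    [0, 0, 25],
    [0, 0, 25],
    [0, 0, 20],
    [0, 0, 5],
    [0, 0, 0]
  ],
  "yaw": [0, 0, 0, 0, 0, 0, 0, 0]
}}

```text
t: 4.42
ee_pos: [428.3, -217.3, 185.9]
orientation: [2.515, 1.877, 0.002]
ft_force: [0.4, -0.4, -2.6]
width: 43.0
grasp_force: 30.0
```

>>> {"api": "play_rows", "payload": {
  "dp": [
    [5, 12, 0],
    [12, 27, 0],
    [14, 31, 0],
    [14, 31, 0],
    [14, 31, 0],
    [14, 31, 0],
    [14, 31, 0],
    [14, 31, 0]
  ],
  "yaw": [0, 0, 0, 0, 0, 0, 0, 0]
}}

```text
t: 5.08
ee_pos: [527.8, 9.7, 182.6]
orientation: [-2.516, -1.878, 0.004]
ft_force: [0.2, -0.1, -1.3]
width: 43.0
grasp_force: 30.0
```

>>> {"api": "play_rows", "payload": {
  "dp": [
    [14, 31, 0],
    [14, 31, 0],
    [14, 31, 0],
    [14, 31, 0],
    [14, 31, 0],
    [14, 31, 0],
    [10, 20, 0],
    [4, 6, 0]
  ],
  "yaw": [0, 0, 0, 0, 0, 0, 0, 0]
}}

```text
t: 5.75
ee_pos: [626.5, 223.1, 181.9]
orientation: [-2.514, -1.882, 0.003]
ft_force: [-0.3, -0.0, -1.2]
width: 43.0
grasp_force: 30.0
```

```bash
python3 - <<'E'
from h import *
look('wrist','w2.png',[('yellow',4),('green',4)])
E
```

```text
t 5.75 tcp [626.5 223.1 181.9] closing -16.4 w 43.0 T [650. 303. 366.]
yellow 4 [318. 295.] [597.  123.8] [100.1 115.7] 78.1
yellow 4 [301. 147.] [626.5 287.1] [68.6 70.5] 163.6
green 4 [382. 435.] [618.8 -91.1] [26.  69.4] 84.0
green 4 [148. 225.] [446.6 255.6] [69.  69.8] 24.4
```

View pics/w2.png

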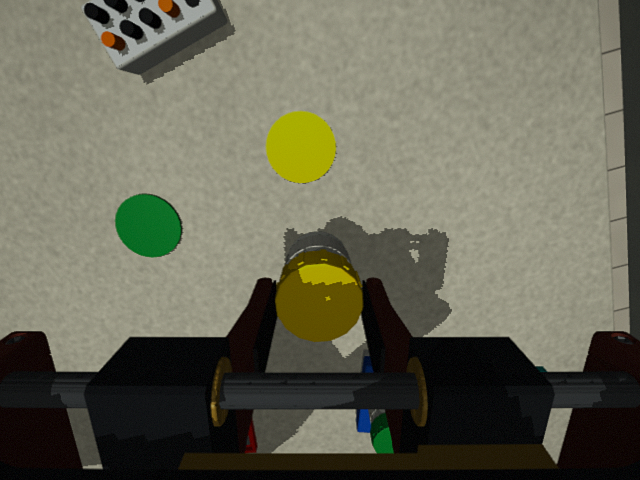

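The yellow coaster is at (301,147), with the jar held upright above and behind it. The green coaster is at (148,225), and the rack is clear. I move over the coaster and lower the jar.

>>> {"api": "play_rows", "payload": {
  "dp": [
    [0, 20, 0],
    [0, 28, 0],
    [0, 15, -20],
    [0, 0, -35],
    [0, 0, -35],
    [0, 0, -30],
    [0, 0, -17],
    [0, 0, 0]
  ],
  "yaw": [0, 0, 0, 0, 0, 0, 0, 0]
}}

```text
t: 6.47
ee_pos: [622.1, 279.8, 41.5]
orientation: [-2.516, -1.877, 0.016]
ft_force: [-0.5, 0.3, -0.8]
width: 42.8
grasp_force: 30.0
```

>>> {"api": "play_rows", "payload": {
  "dp": [
    [0, 0, 0],
    [0, 0, 0]
  ],
  "yaw": [0, 0]
}}

```text
t: 6.63
ee_pos: [627.1, 282.5, 48.3]
orientation: [2.518, 1.878, 0.001]
ft_force: [0.8, 0.1, -0.7]
width: 42.9
grasp_force: 30.0
```

>>> {"api": "play_rows", "payload": {
  "dp": [
    [0, 3.5, -5],
    [0, 0, -3],
    [0, 0, -2],
    [0, 0, -0.5],
    [0, 0, 0],
    [0, 0, 0]
  ],
  "yaw": [0, 0, 0, 0, 0, 0]
}}

```text
t: 7.13
ee_pos: [626.6, 286.6, 37.2]
orientation: [2.517, 1.879, 0.0]
ft_force: [-0.1, -0.1, -1.3]
width: 43.2
grasp_force: 30.0
```

>>> {"api": "play_rows", "payload": {
  "dp": [
    [0, 0, -0.5],
    [0, 0, 0],
    [0, 0, 0],
    [0, 0, 0],
    [0, 0, 0],
    [0, 0, 0]
  ],
  "yaw": [0, 0, 0, 0, 0, 0],
  "gripper": 0
}}

```text
t: 7.63
ee_pos: [626.6, 286.6, 36.6]
orientation: [2.518, 1.879, 0.0]
ft_force: [-0.7, 0.1, 0.7]
width: 79.6
grasp_force: 0.0
```

>>> {"api": "play_rows", "payload": {
  "dp": [
    [0, 0, 0],
    [0, 0, 15],
    [0, 0, 25],
    [0, 0, 35],
    [0, 0, 40],
    [0, 0, 40],
    [0, 0, 20],
    [0, 0, 0]
  ],
  "yaw": [0, 0, 0, 0, 0, 0, 0, 0]
}}

```text
t: 8.3
ee_pos: [629.7, 288.0, 219.5]
orientation: [2.515, 1.878, 0.017]
ft_force: [0.4, -0.0, 0.6]
width: 88.0
grasp_force: 0.0
```

```bash
python3 - <<'E'
from h import *
look('wrist','w3.png',[('yellow',66),('yellow',4)])
E
```

```text
t 8.3 tcp [629.7 288.  219.5] closing -16.5 w 88.0 T [652. 367. 404.]
yellow 66 [314. 205.] [629.1 298.5] [59.2 62.3] 36.2
yellow 4 [314. 205.] [625. 286.] [70.1 73.7] 36.2
```

>>> {"api": "play_rows", "payload": {
  "dp": [
    [1, -20, 0],
    [1, -38, 0],
    [1, -40, 0],
    [1, -40, 0],
    [1, -40, 0],
    [1, -40, 0],
    [1, -40, 0],
    [1, -33, 0]
  ],
  "yaw": [0, 0, 0, 0, 0, 0, 0, 0]
}}

```text
t: 9.02
ee_pos: [633.0, -7.0, 210.0]
orientation: [-2.517, -1.878, 0.004]
ft_force: [0.3, 0.3, 0.5]
width: 88.1
grasp_force: 0.0
```

>>> {"api": "play_rows", "payload": {
  "dp": [
    [0, 0, 0],
    [0, 0, 0]
  ],
  "yaw": [0, 0]
}}

```text
t: 9.18
ee_pos: [633.5, -6.1, 210.2]
orientation: [-2.519, -1.874, 0.003]
ft_force: [-0.0, 1.0, -1.1]
width: 87.9
grasp_force: 0.0
```

```bash
python3 - <<'E'
from h import *
look('wrist','w4.png',[('green',96),('blue',34),('red',10)])
E
```

```text
t 9.18 tcp [633.5  -6.1 210.2] closing -16.7 w 87.9 T [658.  73. 394.]
green 96 [323. 220.] [638.6  -3.6] [42.6 45.9] 72.3
green 96 [60. 17.] [492.4 200.7] [28.6 53.6] 162.5
blue 34 [364. 426.] [ 609.  -287.3] [56.1 75.1] 146.8
blue 34 [380. 366.] [ 652.6 -212.5] [23.  74.4] 163.2
blue 34 [320. 245.] [625.2 -41.7] [30.3 53.5] 158.2
blue 34 [324. 186.] [645.   11.1] [50.6 53.5] 159.7
red 10 [215. 425.] [ 408.1 -264.5] [58.1 62.8] 163.7
red 10 [148. 246.] [430.4  -0.8] [ 82.7 121.6] 78.7
```

View pics/w4.png

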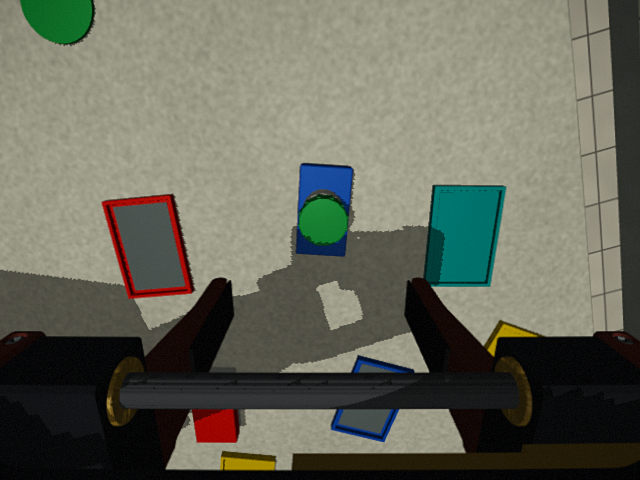

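The green cap is at (323,220) on the blue box, with the red tray to the left and turquoise to the right, both clear of the fingers. I grasp the green cap.

>>> {"api": "play_rows", "payload": {
  "dp": [
    [4.5, 2, -10],
    [0, 0, -35],
    [0, 0, -35],
    [0, 0, -30],
    [0, 0, -20],
    [0, 0, -10],
    [0, 0, -3],
    [0, 0, 0]
  ],
  "yaw": [0, 0, 0, 0, 0, 0, 0, 0]
}}

```text
t: 9.9
ee_pos: [638.9, -1.3, 67.7]
orientation: [-2.516, -1.881, 0.001]
ft_force: [1.0, -0.7, 0.0]
width: 87.8
grasp_force: 0.0
```

>>> {"api": "play_rows", "payload": {
  "dp": [
    [0, 0, 0],
    [0, 0, 0]
  ],
  "yaw": [0, 0]
}}

```text
t: 10.07
ee_pos: [640.3, -2.1, 70.0]
orientation: [2.516, 1.879, 0.003]
ft_force: [-0.1, 0.2, 0.8]
width: 87.4
grasp_force: 0.0
```

>>> {"api": "play_rows", "payload": {
  "dp": [
    [-1.5, -2, -3],
    [0, 0, 0],
    [0, 0, 0],
    [0, 0, 0],
    [0, 0, 0],
    [0, 0, 0],
    [0, 0, 0],
    [0, 0, 0]
  ],
  "yaw": [0, 0, 0, 0, 0, 0, 0, 0],
  "gripper": 0.7
}}

```text
t: 10.73
ee_pos: [637.6, -4.4, 65.5]
orientation: [2.517, 1.879, 0.0]
ft_force: [-0.3, -0.3, 0.8]
width: 43.2
grasp_force: 30.0
```

>>> {"api": "play_rows", "payload": {
  "dp": [
    [0, 0, 0],
    [0, 0, 0],
    [0, 0, 0]
  ],
  "yaw": [0, 0, 0]
}}

```text
t: 10.98
ee_pos: [637.6, -4.4, 65.5]
orientation: [2.518, 1.879, 0.0]
ft_force: [0.4, 0.1, 0.9]
width: 42.9
grasp_force: 30.0
```

>>> {"api": "play_rows", "payload": {
  "dp": [
    [0, 0, 8],
    [0, 0, 15],
    [0, 0, 20],
    [0, 0, 25],
    [0, 0, 25],
    [0, 0, 20],
    [0, 0, 5],
    [0, 0, 0]
  ],
  "yaw": [0, 0, 0, 0, 0, 0, 0, 0]
}}

```text
t: 11.65
ee_pos: [638.6, -4.4, 185.5]
orientation: [2.516, 1.878, 0.005]
ft_force: [0.7, 0.6, 0.1]
width: 43.1
grasp_force: 30.0
```

>>> {"api": "play_rows", "payload": {
  "dp": [
    [-8, 11, 0],
    [-18, 25, 0],
    [-22, 30, 0],
    [-24, 33, 0],
    [-24, 33, 0],
    [-24, 33, 0],
    [-24, 33, 0],
    [-20, 26, 0]
  ],
  "yaw": [0, 0, 0, 0, 0, 0, 0, 0]
}}

```text
t: 12.32
ee_pos: [469.6, 221.1, 181.6]
orientation: [-2.516, -1.879, 0.006]
ft_force: [0.3, 1.1, -0.6]
width: 43.0
grasp_force: 30.0
```

>>> {"api": "play_rows", "payload": {
  "dp": [
    [-17, 22, 0],
    [-10, 13, -10],
    [0, 0, -35],
    [0, 0, -35],
    [0, 0, -30],
    [0, 0, -15],
    [0, 0, -5],
    [0, 0, 0]
  ],
  "yaw": [0, 0, 0, 0, 0, 0, 0, 0]
}}

```text
t: 12.98
ee_pos: [444.0, 253.8, 51.2]
orientation: [-2.517, -1.879, 0.008]
ft_force: [0.4, -0.7, -1.0]
width: 43.2
grasp_force: 30.0
```

>>> {"api": "play_rows", "payload": {
  "dp": [
    [0, 0, 0],
    [0, 0, 0]
  ],
  "yaw": [0, 0]
}}

```text
t: 13.15
ee_pos: [446.9, 254.9, 54.3]
orientation: [2.517, 1.879, 0.002]
ft_force: [-0.2, 0.4, 0.1]
width: 42.9
grasp_force: 30.0
```

>>> {"api": "play_rows", "payload": {
  "dp": [
    [0, 0.5, -9],
    [0, 0, -5],
    [0, 0, -3],
    [0, 0, -1.5],
    [0, 0, 0],
    [0, 0, 0]
  ],
  "yaw": [0, 0, 0, 0, 0, 0]
}}

```text
t: 13.65
ee_pos: [446.5, 255.1, 35.4]
orientation: [-2.518, -1.879, 0.0]
ft_force: [-1.9, -1.3, 6.6]
width: 42.9
grasp_force: 30.0
```

>>> {"api": "play_rows", "payload": {
  "dp": [
    [0, 0, 0],
    [0, 0, 0],
    [0, 0, 0],
    [0, 0, 0],
    [0, 0, 0],
    [0, 0, 0],
    [0, 0, 0]
  ],
  "yaw": [0, 0, 0, 0, 0, 0, 0],
  "gripper": 0
}}

```text
t: 14.23
ee_pos: [446.5, 255.1, 34.9]
orientation: [-2.518, -1.879, 0.0]
ft_force: [-0.1, -0.2, 0.1]
width: 85.7
grasp_force: 0.0
```

>>> {"api": "play_rows", "payload": {
  "dp": [
    [0, 0, 10],
    [0, 0, 25],
    [0, 0, 35],
    [0, 0, 40],
    [0, 0, 40],
    [0, 0, 20],
    [0, 0, 0],
    [0, 0, 0]
  ],
  "yaw": [0, 0, 0, 0, 0, 0, 0, 0]
}}

```text
t: 14.9
ee_pos: [447.2, 255.4, 206.8]
orientation: [2.517, 1.879, 0.006]
ft_force: [-0.5, 0.1, -0.0]
width: 88.0
grasp_force: 0.0
```

```bash
python3 - <<'E'
from h import *
p,w,o,T=look('wrist','w5.png',[('green',66),('green',4),('red',10)])
p,w,o=shot('scene')
for n in('jar_yellow','jar_green'):
    print(n,[(np.round(d['bbox']),d['conf']) for d in models.look_for(p,n)[:2]])
print(*[b for b in blobs(p,T_of(p,o),'yellow',4)+blobs(p,T_of(p,o),'yellow',66) if b[0][0]<470],sep='\n')
E
```

```text
t 14.9 tcp [447.2 255.4 206.8] closing -16.5 w 88.0 T [470. 335. 391.]
green 66 [317. 205.] [449.5 266.5] [59.8 61.1] 119.0
green 4 [317. 205.] [445.6 253.6] [71.2 72.7] 119.0
red 10 [361. 421.] [419.4 -42.8] [36.3 78.1] 167.1
red 10 [359. 357.] [439.4  48.8] [37.5 80.1] 163.2
jar_yellow [(array([442., 297.,  22.,  27.]), 0.59), (array([370., 205.,  50.,  37.]), 0.37)]
jar_green [(array([457., 239.,  18.,  32.]), 0.66)]
(array([440., 303.]), array([616.7, 283.8]), array([68.8, 90.4]), 24.5)
(array([440., 303.]), array([652.6, 286.4]), array([65.2, 85.7]), 24.5)
```

View pics/w5.png

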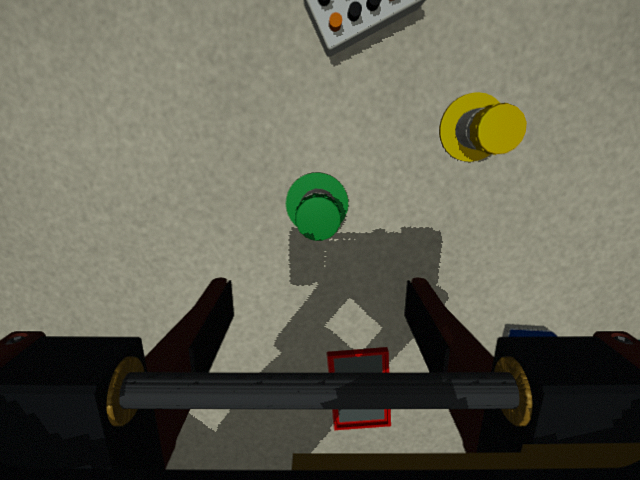

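Both jars stand on their coasters: green at (318,205), yellow with its base at about (475,128). Next is box_blue.

>>> {"api": "play_rows", "payload": {
  "dp": [
    [24, -33, 0],
    [24, -33, 0],
    [24, -33, 0],
    [24, -33, 0],
    [24, -33, 0],
    [24, -33, 0],
    [24, -33, 0],
    [22, -33, 0]
  ],
  "yaw": [0, 0, 0, 0, 0, 0, -3.5, 0]
}}

```text
t: 15.77
ee_pos: [636.8, -10.9, 203.1]
orientation: [-2.575, -1.796, 0.004]
ft_force: [-0.1, 1.1, 0.4]
width: 87.6
grasp_force: 0.0
```

>>> {"api": "play_rows", "payload": {
  "dp": [
    [0, -3, 0],
    [0, 0, 0],
    [0, 0, 0]
  ],
  "yaw": [0, 0, 0]
}}

```text
t: 16.02
ee_pos: [635.2, -11.7, 203.2]
orientation: [-2.572, -1.799, 0.004]
ft_force: [0.1, 0.6, -0.7]
width: 87.9
grasp_force: 0.0
```

```bash
python3 - <<'E'
from h import *
p,w,o,T=look('wrist','w6.png',[('blue',34),('red',10),('red',34)])
E
```

```text
t 16.02 tcp [635.2 -11.7 203.2] closing -20.1 w 87.9 T [664.  66. 387.]
blue 34 [375. 425.] [ 608.6 -288.7] [52.7 74.9] 146.5
blue 34 [390. 364.] [ 653.6 -215.8] [25.3 76.5] 159.9
blue 34 [320. 206.] [637.1 -10.5] [53.6 94.9] 70.0
red 10 [224. 428.] [ 409.2 -259.4] [63.4 70.6] 73.6
red 10 [147. 253.] [430.4  -0.9] [ 82.7 121.5] 78.5
red 34 [224. 428.] [ 425.4 -238.7] [59.4 66.1] 73.6
red 34 [147. 253.] [445.3   3.4] [ 77.4 113.8] 78.5
```

>>> {"api": "play_rows", "payload": {
  "dp": [
    [2, 1, -15],
    [0, 0, -38],
    [0, 0, -38],
    [0, 0, -38],
    [0, 0, -30],
    [0, 0, -14],
    [0, 0, -6],
    [0, 0, 0]
  ],
  "yaw": [0, 0, 0, 0, 0, 0, 0, 0]
}}

```text
t: 16.73
ee_pos: [637.7, -9.9, 25.3]
orientation: [-2.572, -1.803, 0.002]
ft_force: [0.4, -0.6, -0.1]
width: 87.8
grasp_force: 0.0
```

>>> {"api": "play_rows", "payload": {
  "dp": [
    [0, 0, 0],
    [0, 0, 0]
  ],
  "yaw": [0, 0]
}}

```text
t: 16.9
ee_pos: [640.1, -10.7, 28.1]
orientation: [2.572, 1.801, 0.004]
ft_force: [-0.4, 0.1, -0.3]
width: 87.9
grasp_force: 0.0
```

>>> {"api": "play_rows", "payload": {
  "dp": [
    [-2.5, 0, -9],
    [0, 0, -6],
    [0, 0, 0],
    [0, 0, 0]
  ],
  "yaw": [0, 0, 0, 0]
}}

```text
t: 17.23
ee_pos: [635.6, -11.0, 10.7]
orientation: [-2.574, -1.801, 0.001]
ft_force: [-0.3, 0.5, 0.7]
width: 87.8
grasp_force: 0.0
```

>>> {"api": "play_rows", "payload": {
  "dp": [
    [0, 0, 0],
    [0, 0, 0],
    [0, 0, 0],
    [0, 0, 0],
    [0, 0, 0],
    [0, 0, 0],
    [0, 0, 0],
    [0, 0, 0]
  ],
  "yaw": [0, 0, 0, 0, 0, 0, 0, 0],
  "gripper": 0.6
}}

```text
t: 17.9
ee_pos: [636.1, -10.9, 11.1]
orientation: [2.574, 1.801, 0.0]
ft_force: [-0.5, -0.6, 0.4]
width: 52.4
grasp_force: 30.0
```

>>> {"api": "play_rows", "payload": {
  "dp": [
    [0, 0, 8],
    [0, 0, 15],
    [0, 0, 20],
    [0, 0, 25],
    [0, 0, 25],
    [0, 0, 20],
    [0, 0, 5],
    [0, 0, 0]
  ],
  "yaw": [0, 0, 0, 0, 0, 0, 0, 0]
}}

```text
t: 18.57
ee_pos: [637.5, -11.0, 131.8]
orientation: [2.571, 1.8, 0.006]
ft_force: [-0.2, 0.8, -1.1]
width: 51.9
grasp_force: 30.0
```

>>> {"api": "play_rows", "payload": {
  "dp": [
    [0, -20, 3],
    [-2, -35, 3],
    [-2, -40, 3],
    [-2, -40, 3],
    [-2, -40, 0],
    [-2, -40, 0],
    [-2, -40, 0],
    [-2, -38, 0]
  ],
  "yaw": [0, -2, -2.5, -2.5, -2.5, -2, -1.5, 0]
}}

```text
t: 19.23
ee_pos: [620.6, -305.6, 139.3]
orientation: [-2.761, -1.495, 0.002]
ft_force: [0.5, 0.4, -1.9]
width: 52.2
grasp_force: 30.0
```

>>> {"api": "play_rows", "payload": {
  "dp": [
    [0, -30, 0],
    [0, -25, 0],
    [0, -12, 0],
    [0, 0, 0],
    [0, 0, 0]
  ],
  "yaw": [0, 0, 0, 0, 0]
}}

```text
t: 19.65
ee_pos: [621.3, -370.1, 139.7]
orientation: [-2.76, -1.496, 0.001]
ft_force: [-0.4, 1.6, -1.9]
width: 52.2
grasp_force: 30.0
```

```bash
python3 - <<'E'
from h import *
p,w,o,T=look('wrist','w7.png',[('blue',10)])
z=o['ee_pos'][2]-11.1+34
print(*blobs(p,T,'blue',z,amin=300),sep='\n')
E
```

```text
t 19.65 tcp [ 621.3 -370.1  139.7] closing -33.1 w 52.2 T [ 667. -301.  324.]
blue 10 [287. 192.] [ 598.8 -376.8] [135.5 296.7] 57.0
(array([287., 192.]), array([ 632., -340.]), array([ 69.6, 152.5]), 57.0)
```

View pics/w7.png

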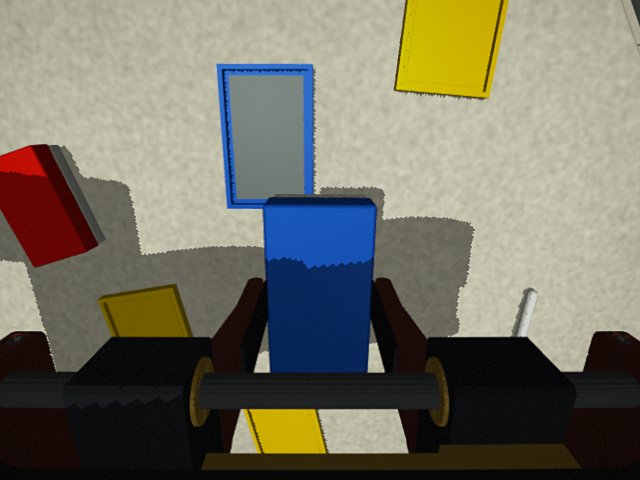

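```bash
python3 - <<'E'
from h import *
p,w,o=shot('wrist'); T=T_of(p,o)
c=plane(p,T,[(217.5,65),(313.5,64.5),(228,209)],10); print(c.round(1),np.linalg.norm(c[1]-c[0]),np.linalg.norm(c[2]-c[0]),'centre',(c[1]+c[2])/2)
e=plane(p,T,[(264,206),(376,206)],o['ee_pos'][2]-11.1+34); m=e.mean(0); d=np.array([np.cos(np.radians(57)),np.sin(np.radians(57))])
print(e,np.linalg.norm(e[0]-e[1]),'boxc',m-48*d,o['ee_pos'])
E
```

```text
[[ 623.8 -216.1]
 [ 689.1 -258.2]
 [ 558.4 -315.9]] 77.71165054577773 119.31022769675701 centre [ 623.74337923 -287.04723396]
[[ 626.32868861 -316.24910437]
 [ 670.01032848 -344.60376899]] 52.07756395687112 boxc [ 622.02683486 -370.68262394] [ 621.59556749 -369.32657093  139.94434118]
```

The blue tray is fully visible at (270,137), and the held box at (320,285) is aligned with it. The measured sizes match. I place the box.

>>> {"api": "play_rows", "payload": {
  "dp": [
    [0, 15, 0],
    [1, 30, 0],
    [1, 26, 0],
    [0.5, 12, -10],
    [0, 0, -35],
    [0, 0, -30],
    [0, 0, -20],
    [0, 0, -5]
  ],
  "yaw": [0, 0, 0, 0, 0, 0, 0, 0]
}}

```text
t: 20.42
ee_pos: [621.9, -284.8, 36.7]
orientation: [-2.755, -1.499, 0.006]
ft_force: [-0.6, 0.3, -1.3]
width: 52.5
grasp_force: 30.0
```

>>> {"api": "play_rows", "payload": {
  "dp": [
    [0, 0, 0],
    [0, 0, 0],
    [0, 0, 0]
  ],
  "yaw": [0, 0, 0]
}}

```text
t: 20.67
ee_pos: [625.8, -288.1, 42.7]
orientation: [2.759, 1.498, 0.003]
ft_force: [-0.1, -0.6, -1.1]
width: 52.3
grasp_force: 30.0
```

>>> {"api": "play_rows", "payload": {
  "dp": [
    [-1.5, 2, -14],
    [0, 0, -8],
    [0, 0, -3],
    [0, 0, -1],
    [0, 0, 0],
    [0, 0, 0]
  ],
  "yaw": [0, 0, 0, 0, 0, 0]
}}

```text
t: 21.17
ee_pos: [622.6, -285.8, 14.9]
orientation: [-2.761, -1.498, 0.001]
ft_force: [-0.6, 0.5, 1.8]
width: 52.5
grasp_force: 30.0
```

>>> {"api": "play_rows", "payload": {
  "dp": [
    [0, 0, 0],
    [0, 0, 0],
    [0, 0, 0],
    [0, 0, 0],
    [0, 0, 0],
    [0, 0, 0]
  ],
  "yaw": [0, 0, 0, 0, 0, 0],
  "gripper": 0
}}

```text
t: 21.67
ee_pos: [623.1, -286.0, 14.9]
orientation: [2.761, 1.498, 0.0]
ft_force: [1.1, -0.7, 1.1]
width: 86.6
grasp_force: 0.0
```

>>> {"api": "play_rows", "payload": {
  "dp": [
    [0, 0, 10],
    [0, 0, 25],
    [0, 0, 40],
    [0, 0, 40],
    [0, 0, 40],
    [0, 0, 20],
    [0, 0, 0]
  ],
  "yaw": [0, 0, 0, 0, 0, 0, 0]
}}

```text
t: 22.25
ee_pos: [626.3, -287.5, 197.5]
orientation: [2.753, 1.494, 0.01]
ft_force: [1.1, -0.0, -0.7]
width: 87.8
grasp_force: 0.0
```

```bash
python3 - <<'E'
from h import *
p,w,o,T=look('wrist','w8.png',[('blue',10)])
E
```

```text
t 22.25 tcp [ 626.3 -287.5  197.5] closing -33.0 w 87.8 T [ 670. -217.  382.]
blue 10 [313. 204.] [ 623.5 -286.2] [ 78.  119.3] 56.7
```

View pics/w8.png

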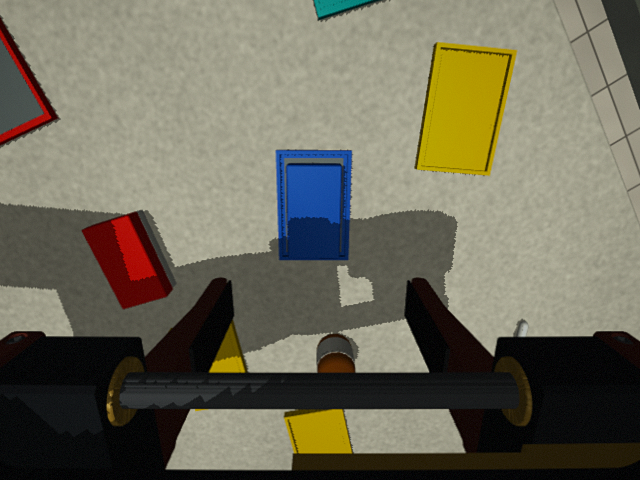

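The blue box sits inside the blue tray at (314,205), and the bottle is clear. Next is box_red at (130,260).

>>> {"api": "play_rows", "payload": {
  "dp": [
    [-20, 6, 0],
    [-33, 10, 0],
    [-33, 11, 0],
    [-33, 11, 0],
    [-33, 11, 0],
    [-30, 10, 0],
    [-17, 5, 0],
    [0, 0, 0]
  ],
  "yaw": [2, 3, 3, 3, 3, 2.7, 0, 0]
}}

```text
t: 22.97
ee_pos: [419.3, -219.9, 188.4]
orientation: [-2.511, -1.88, 0.004]
ft_force: [1.0, 0.5, -0.2]
width: 87.8
grasp_force: 0.0
```

>>> {"api": "play_rows", "payload": {
  "dp": [
    [0, 0, 0],
    [0, 0, 0]
  ],
  "yaw": [0, 0]
}}

```text
t: 23.13
ee_pos: [424.8, -222.3, 189.7]
orientation: [2.514, 1.883, 0.0]
ft_force: [0.3, -0.2, -1.2]
width: 87.9
grasp_force: 0.0
```

```bash
python3 - <<'E'
from h import *
p,w,o,T=look('wrist','w9.png',[('red',34),('red',10)])
E
```

```text
t 23.13 tcp [ 424.8 -222.3  189.7] closing -16.3 w 87.9 T [ 448. -143.  374.]
red 34 [320. 211.] [ 426.4 -223.1] [54.  96.1] 73.7
red 34 [257.  29.] [421.3 -50.4] [37.8 75.9] 163.5
red 10 [320. 211.] [ 424.9 -228.7] [ 57.8 102.9] 73.7
red 10 [257.  29.] [419.4 -43.9] [40.5 81.2] 163.5
```

>>> {"api": "play_rows", "payload": {
  "dp": [
    [1, -0.5, -15],
    [0, 0, -35],
    [0, 0, -38],
    [0, 0, -35],
    [0, 0, -25],
    [0, 0, -12],
    [0, 0, 0],
    [0, 0, 0]
  ],
  "yaw": [0, 0, 0, 0, 0, 0, 0, 0]
}}

```text
t: 23.85
ee_pos: [425.4, -222.4, 29.1]
orientation: [-2.513, -1.883, 0.001]
ft_force: [1.6, -0.8, -0.1]
width: 87.7
grasp_force: 0.0
```

>>> {"api": "play_rows", "payload": {
  "dp": [
    [0, 0, 0]
  ],
  "yaw": [0]
}}

```text
t: 23.93
ee_pos: [426.1, -222.9, 30.4]
orientation: [2.513, 1.883, 0.001]
ft_force: [0.1, 0.4, 0.7]
width: 87.7
grasp_force: 0.0
```

>>> {"api": "play_rows", "payload": {
  "dp": [
    [0, 0, -10],
    [0, 0, -7.5],
    [0, 0, 0],
    [0, 0, 0]
  ],
  "yaw": [0, 0, 0, 0]
}}

```text
t: 24.27
ee_pos: [424.8, -222.3, 12.3]
orientation: [-2.514, -1.883, 0.0]
ft_force: [0.1, 1.0, 0.1]
width: 87.8
grasp_force: 0.0
```

>>> {"api": "play_rows", "payload": {
  "dp": [
    [0, 0, 0],
    [0, 0, 0],
    [0, 0, 0],
    [0, 0, 0],
    [0, 0, 0],
    [0, 0, 0],
    [0, 0, 0],
    [0, 0, 0]
  ],
  "yaw": [0, 0, 0, 0, 0, 0, 0, 0],
  "gripper": 0.6
}}

```text
t: 24.93
ee_pos: [425.1, -222.4, 12.5]
orientation: [2.514, 1.884, 0.0]
ft_force: [-0.3, 0.2, -0.2]
width: 38.0
grasp_force: 0.0
```

>>> {"api": "play_rows", "payload": {
  "dp": [
    [0, 0, 8],
    [0, 0, 15],
    [0, 0, 20],
    [0, 0, 25],
    [0, 0, 25],
    [0, 0, 20],
    [0, 0, 5],
    [0, 0, 0]
  ],
  "yaw": [0, 0, 0, 0, 0, 0, 0, 0]
}}

```text
t: 25.6
ee_pos: [426.0, -223.0, 132.2]
orientation: [2.511, 1.882, 0.002]
ft_force: [-0.7, -0.2, -0.7]
width: 35.0
grasp_force: 0.0
```

```bash
python3 - <<'E'
from h import *
p,w,o,T=look('wrist','w10.png',[('red',34),('red',10)])
E
```

```text
t 25.6 tcp [ 426.  -223.   132.2] closing -16.3 w 35.0 T [ 449. -143.  316.]
red 34 [318. 226.] [ 426.5 -222.5] [53.9 96.7] 73.6
red 34 [243.  19.] [420.3 -59.9] [21.7 73.5] 163.6
red 10 [318. 226.] [ 424.6 -229.2] [ 58.5 104.9] 73.6
red 10 [243.  19.] [417.9 -52.8] [23.6 79.8] 163.6
```

View pics/w10.png

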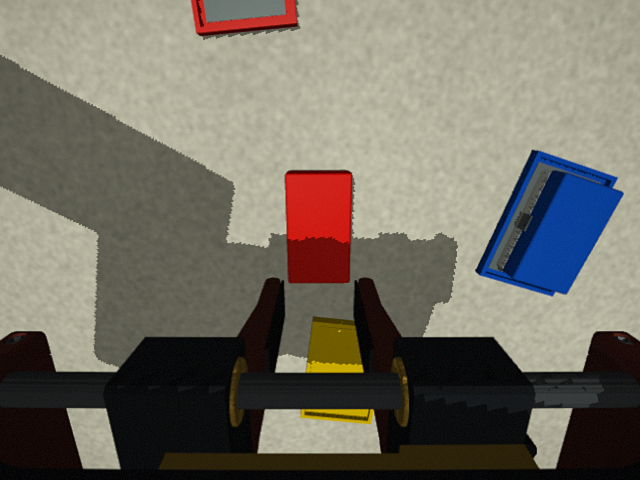

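The gripper closed on nothing (35 mm), and the red box hasn't moved, at (318,226). I check the box's height in depth before retrying.

```bash
python3 - <<'E'
from h import *
p,w,o=shot('wrist'); print(w[200:270:15,300:340:10,2].round(0), w[230,200], 'blue',w[200:270:15,540:580:10,2].round(0))
print(o['qpos'].round(3),o['ee_pos'],o['joint_torque'].round(2))
E
```

```text
[[35. 34. 35. 34.]
 [35. 35. 34. 34.]
 [34. 34. 35. 35.]
 [33. 35. 34. 34.]
 [33. 34. 34. 34.]] [ 3.17141870e+02 -2.01246004e+02 -1.51837123e-01] blue [[20. 32. 39. 37.]
 [29. 38. 38. 38.]
 [37. 38. 39. 38.]
 [38. 37. 39. 39.]
 [38. 38. 39. 39.]]
[-0.507  0.315  1.998  0.     0.827 -0.222] [ 425.1936317  -222.51948912  130.85895058] [ 1.000e-02 -4.326e+01 -2.205e+01  5.000e-02  1.100e-01  0.000e+00]
```

>>> {"api": "play_rows", "payload": {
  "dp": [
    [0, 0, 0],
    [0, 0, 0],
    [0, 0, 0],
    [0, 0, 0],
    [0, 0, 0],
    [0, 0, 0],
    [0, 0, 0],
    [0, 0, 0]
  ],
  "yaw": [0, 0, 0, 0, 0, 0, 0, 0],
  "gripper": 0
}}

```text
t: 26.37
ee_pos: [425.0, -222.4, 130.4]
orientation: [-2.514, -1.884, 0.0]
ft_force: [0.2, 0.8, 0.0]
width: 84.5
grasp_force: 0.0
```

>>> {"api": "play_rows", "payload": {
  "dp": [
    [0, 0, -10],
    [0, 0, -25],
    [0, 0, -30],
    [0, 0, -25],
    [0, 0, -17],
    [0, 0, -8],
    [0, 0, 0],
    [0, 0, 0]
  ],
  "yaw": [0, 0, 0, 0, 0, 0, 0, 0]
}}

```text
t: 27.03
ee_pos: [424.9, -222.4, 15.3]
orientation: [-2.514, -1.883, 0.0]
ft_force: [-0.5, -0.4, 0.7]
width: 88.0
grasp_force: 0.0
```

```bash
python3 - <<'E'
from h import *
p,w,o,T=look('wrist','w11.png',[('red',34)])
p,w,o=shot('scene'); c=p['pixels'][110:260,200:400,::-1]; cv2.imwrite('pics/s11.png',cv2.resize(c,(800,600),interpolation=cv2.INTER_CUBIC))
E
```

```text
t 27.03 tcp [ 424.9 -222.4   15.3] closing -16.3 w 88.0 T [ 448. -143.  199.]
red 34 [321. 284.] [ 426.5 -222.1] [53.4 98.7] 73.9
```

View pics/w11.png

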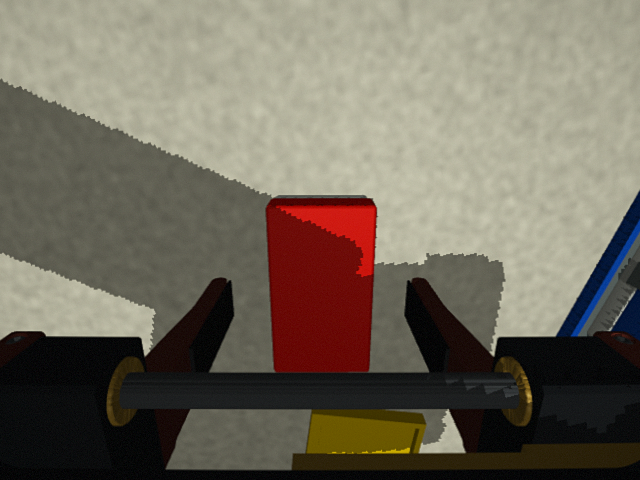

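The red box at (321,284) is squarely between the open fingers, so I close on it and watch the grip.

>>> {"api": "play_rows", "payload": {
  "dp": [
    [0, 0, -3],
    [0, 0, 0],
    [0, 0, 0],
    [0, 0, 0],
    [0, 0, 0],
    [0, 0, 0]
  ],
  "yaw": [0, 0, 0, 0, 0, 0],
  "gripper": 0.6
}}

```text
t: 27.63
ee_pos: [425.1, -222.5, 12.6]
orientation: [2.514, 1.883, 0.0]
ft_force: [0.3, -0.7, 1.0]
width: 51.2
grasp_force: 0.0
```

>>> {"api": "play_rows", "payload": {
  "dp": [
    [0, 0, 0],
    [0, 0, 0]
  ],
  "yaw": [0, 0]
}}

```text
t: 27.8
ee_pos: [425.0, -222.4, 12.5]
orientation: [-2.514, -1.884, -0.0]
ft_force: [-0.5, -0.5, 0.6]
width: 37.6
grasp_force: 0.0
```

```bash
python3 - <<'E'
from h import *
p,w,o,T=look('wrist','w12.png',[('red',34)])
print(o['width'],o['grasp_force'])
E
```

```text
t 27.8 tcp [ 425.  -222.4   12.5] closing -16.3 w 37.6 T [ 448. -143.  197.]
red 34 [321. 284.] [ 427.  -221.1] [53.9 96.5] 73.8
37.60366489988809 0.0
```

View pics/w12.png

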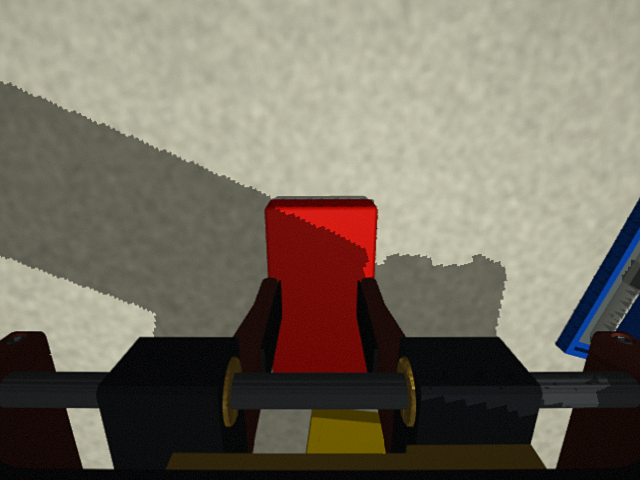

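```bash
python3 - <<'E'
from h import *
p,w,o=shot('wrist')
for v in range(275,372,12):
    print(v,[(u,w[v,u].round(0).tolist()) for u in (258,266,274,300,365,372,380)])
E
```

```text
275 [(258, [389.0, -215.0, -0.0]), (266, [394.0, -216.0, 1.0]), (274, [407.0, -205.0, 35.0]), (300, [420.0, -209.0, 34.0]), (365, [451.0, -218.0, 34.0]), (372, [454.0, -219.0, 33.0]), (380, [460.0, -237.0, -1.0])]
287 [(258, [387.0, -223.0, 1.0]), (266, [405.0, -205.0, 46.0]), (274, [408.0, -206.0, 46.0]), (300, [418.0, -215.0, 34.0]), (365, [449.0, -218.0, 46.0]), (372, [452.0, -219.0, 46.0]), (380, [458.0, -244.0, -1.0])]
299 [(258, [403.0, -205.0, 57.0]), (266, [406.0, -206.0, 58.0]), (274, [409.0, -208.0, 56.0]), (300, [415.0, -222.0, 33.0]), (365, [448.0, -218.0, 58.0]), (372, [451.0, -219.0, 57.0]), (380, [454.0, -220.0, 58.0])]
311 [(258, [405.0, -205.0, 68.0]), (266, [407.0, -206.0, 68.0]), (274, [410.0, -209.0, 65.0]), (300, [414.0, -228.0, 34.0]), (365, [446.0, -220.0, 65.0]), (372, [449.0, -219.0, 68.0]), (380, [452.0, -219.0, 69.0])]
323 [(258, [406.0, -206.0, 77.0]), (266, [409.0, -207.0, 77.0]), (274, [410.0, -211.0, 70.0]), (300, [411.0, -235.0, 34.0]), (365, [445.0, -219.0, 74.0]), (372, [448.0, -218.0, 77.0]), (380, [451.0, -219.0, 77.0])]
335 [(258, [407.0, -206.0, 86.0]), (266, [409.0, -208.0, 84.0]), (274, [408.0, -216.0, 72.0]), (300, [409.0, -242.0, 34.0]), (365, [444.0, -223.0, 77.0]), (372, [447.0, -219.0, 84.0]), (380, [449.0, -218.0, 86.0])]
347 [(258, [408.0, -207.0, 92.0]), (266, [410.0, -209.0, 90.0]), (274, [407.0, -220.0, 73.0]), (300, [407.0, -248.0, 35.0]), (365, [443.0, -227.0, 78.0]), (372, [446.0, -219.0, 90.0]), (380, [448.0, -218.0, 93.0])]
359 [(258, [409.0, -207.0, 99.0]), (266, [409.0, -213.0, 91.0]), (274, [406.0, -224.0, 75.0]), (300, [405.0, -256.0, 34.0]), (365, [441.0, -232.0, 79.0]), (372, [444.0, -224.0, 90.0]), (380, [447.0, -218.0, 100.0])]
371 [(258, [408.0, -210.0, 101.0]), (266, [408.0, -217.0, 93.0]), (274, [389.0, -260.0, 33.0]), (300, [403.0, -263.0, 35.0]), (365, [440.0, -236.0, 80.0]), (372, [443.0, -228.0, 92.0]), (380, [446.0, -220.0, 102.0])]
```

The depth on the fingers shows their visible tips near z≈39 while the TCP reads 12.5. So the fingers end about 22–27 mm higher than assumed: they closed above the lid, and blue was only just caught. I open, then go lower gradually while watching the force.

>>> {"api": "play_rows", "payload": {
  "dp": [
    [0, 0, 0],
    [0, 0, 0],
    [0, 0, 0],
    [0, 0, 0],
    [0, 0, 0],
    [0, 0, 0],
    [0, 0, 0],
    [0, 0, 0]
  ],
  "yaw": [0, 0, 0, 0, 0, 0, 0, 0],
  "gripper": 0
}}

```text
t: 28.57
ee_pos: [425.0, -222.4, 12.5]
orientation: [-2.514, -1.884, 0.0]
ft_force: [0.4, -0.2, -0.2]
width: 85.1
grasp_force: 0.0
```

>>> {"api": "play_rows", "payload": {
  "dp": [
    [1, 0, -3],
    [0, 0, -2],
    [0, 0, -2],
    [0, 0, -1],
    [0, 0, 0],
    [0, 0, 0]
  ],
  "yaw": [0, 0, 0, 0, 0, 0]
}}

```text
t: 29.07
ee_pos: [425.9, -222.4, 4.3]
orientation: [-2.514, -1.883, 0.0]
ft_force: [-0.0, -0.2, 0.4]
width: 87.8
grasp_force: 0.0
```

```bash
python3 - <<'E'
from h import *
p,w,o=shot('wrist','w13.png')
K=np.array([[p['fx'],0,p['cx']],[0,p['fy'],p['cy']],[0,0,1.]])
he=np.linalg.inv(np.array(p['hand_eye']))
for x in (-10,10):
  for y in (-46,46):
    for z in (0,-10,-20,-30):
        c=he@[x,y,z,1]; q=np.array([c[0],-c[1],-c[2]])
        print(x,y,z,cv2.projectPoints(q.reshape(1,3),np.zeros(3),np.zeros(3),K,np.array(p['dist_coeffs']))[0].ravel().round(), 'd',round(q[2]))
m=(w[...,2]>25)&(np.hypot(w[...,0]-o['ee_pos'][0],w[...,1]-o['ee_pos'][1])<70)
for u in range(180,235,6):
    col=np.where(p['range_z'][:,u]<p['range_z'][200,u]-25)[0]; v=col.min(); print(u,v,w[v+2,u].round(), p['pixels'][v+2,u])
print(o['ee_pos'],o['ft_force'])
E
```

```text
-10 -46 0 [238. 294.] d 204
-10 -46 -10 [234. 303.] d 194
-10 -46 -20 [230. 312.] d 185
-10 -46 -30 [225. 322.] d 175
-10 46 0 [398. 294.] d 204
-10 46 -10 [402. 303.] d 194
-10 46 -20 [406. 312.] d 185
-10 46 -30 [411. 322.] d 175
10 -46 0 [236. 262.] d 198
10 -46 -10 [232. 269.] d 188
10 -46 -20 [227. 277.] d 179
10 -46 -30 [222. 285.] d 169
10 46 0 [401. 262.] d 198
10 46 -10 [405. 269.] d 188
10 46 -20 [409. 277.] d 179
10 46 -30 [414. 285.] d 169
180 0 [403. -72.  -2.] [173 172 150]
186 0 [406. -73.  -0.] [169 168 146]
192 0 [408. -74.   0.] [167 166 146]
198 0 [411. -74.  -0.] [163 163 142]
204 0 [414. -75.  -1.] [167 167 146]
210 0 [416. -76.   0.] [166 165 143]
216 0 [419. -77.  -0.] [167 166 146]
222 0 [422. -78.  -0.] [170 170 148]
228 0 [424. -78.  -0.] [167 165 147]
234 0 [427. -80.   1.] [172 170 150]
[ 425.91743653 -222.36212434    4.32904278] [-0.00159241 -0.24697909  0.43395557]
```

The finger's front edge projects to row 262 for a true TCP but shows at row 280, so the fingers end about 23 mm behind the reported TCP. There is no contact at 4.3. I go to about −8, which puts the tips at about 15.

>>> {"api": "play_rows", "payload": {
  "dp": [
    [0, 0, -3],
    [0, 0, -3],
    [0, 0, 0],
    [0, 0, 0]
  ],
  "yaw": [0, 0, 0, 0]
}}

```text
t: 29.45
ee_pos: [425.8, -222.3, -1.8]
orientation: [-2.514, -1.883, 0.0]
ft_force: [0.3, 0.1, -0.4]
width: 87.9
grasp_force: 0.0
```

>>> {"api": "play_rows", "payload": {
  "dp": [
    [0, 0, -3],
    [0, 0, -3],
    [0, 0, 0],
    [0, 0, 0]
  ],
  "yaw": [0, 0, 0, 0]
}}

```text
t: 29.78
ee_pos: [425.9, -222.3, -7.8]
orientation: [-2.514, -1.883, 0.0]
ft_force: [-0.9, -0.4, 0.2]
width: 88.1
grasp_force: 0.0
```

>>> {"api": "play_rows", "payload": {
  "dp": [
    [0, 0, 0],
    [0, 0, 0],
    [0, 0, 0],
    [0, 0, 0],
    [0, 0, 0],
    [0, 0, 0],
    [0, 0, 0],
    [0, 0, 0]
  ],
  "yaw": [0, 0, 0, 0, 0, 0, 0, 0],
  "gripper": 0.6
}}

```text
t: 30.45
ee_pos: [426.0, -222.4, -7.5]
orientation: [2.514, 1.884, 0.0]
ft_force: [0.2, 0.1, 0.7]
width: 53.8
grasp_force: 30.0
```

>>> {"api": "play_rows", "payload": {
  "dp": [
    [0, 0, 8],
    [0, 0, 18],
    [0, 0, 25],
    [0, 0, 25],
    [0, 10, 14],
    [0, 25, 0],
    [0.5, 30, 0],
    [0.5, 30, 0]
  ],
  "yaw": [0, 0, 0, 0, 1, 2, 1.9, 0]
}}

```text
t: 31.12
ee_pos: [426.9, -126.8, 83.3]
orientation: [2.431, 1.989, 0.001]
ft_force: [0.3, -0.6, -1.5]
width: 53.6
grasp_force: 30.0
```

>>> {"api": "play_rows", "payload": {
  "dp": [
    [0.5, 30, 0],
    [0.5, 30, 0],
    [0.5, 28, 0],
    [0.5, 22, 0],
    [0.5, 12, 0],
    [0.5, 4, 0],
    [0, 0, 0],
    [0, 0, 0]
  ],
  "yaw": [0, 0, 0, 0, 0, 0, 0, 0]
}}

```text
t: 31.78
ee_pos: [430.0, -1.7, 82.7]
orientation: [2.431, 1.99, -0.0]
ft_force: [-0.6, 0.4, -1.7]
width: 53.8
grasp_force: 30.0
```

```bash
python3 - <<'E'
from h import *
p,w,o,T=look('wrist','w14.png',[('red',10)])
print(*blobs(p,T,'red',o['ee_pos'][2]+41.5,amin=300),sep='\n')
E
```

```text
t 31.78 tcp [430.   -1.7  82.7] closing -11.4 w 53.8 T [446.  80. 267.]
red 10 [317. 242.] [424.4 -31.2] [ 96.8 182.5] 78.6
(array([317., 242.]), array([434.2,  18. ]), array([ 53.8, 101.4]), 78.6)
```

>>> {"api": "play_rows", "payload": {
  "dp": [
    [0, 0.8, -12],
    [0, 0, -22],
    [0, 0, -20],
    [0, 0, -12],
    [0, 0, -6],
    [0, 0, 0],
    [0, 0, 0],
    [0, 0, 0]
  ],
  "yaw": [0, 0, 0, 0, 0, 0, 0, 0]
}}

```text
t: 32.5
ee_pos: [430.6, -1.0, 11.1]
orientation: [2.431, 1.988, 0.001]
ft_force: [-0.4, -0.6, -1.2]
width: 53.7
grasp_force: 30.0
```

>>> {"api": "play_rows", "payload": {
  "dp": [
    [0, 0, -6],
    [0, 0, -4],
    [0, 0, -2],
    [0, 0, -1],
    [0, 0, 0],
    [0, 0, 0]
  ],
  "yaw": [0, 0, 0, 0, 0, 0]
}}

```text
t: 33.0
ee_pos: [430.0, -0.6, -2.6]
orientation: [-2.431, -1.989, 0.0]
ft_force: [0.4, 0.2, -1.8]
width: 53.8
grasp_force: 30.0
```

>>> {"api": "play_rows", "payload": {
  "dp": [
    [0, 0, -0.7],
    [0, 0, 0],
    [0, 0, 0]
  ],
  "yaw": [0, 0, 0]
}}

```text
t: 33.25
ee_pos: [430.1, -0.6, -3.2]
orientation: [2.431, 1.989, 0.0]
ft_force: [0.8, -0.5, -1.9]
width: 53.8
grasp_force: 30.0
```

>>> {"api": "play_rows", "payload": {
  "dp": [
    [0, 0, 0],
    [0, 0, 0],
    [0, 0, 0],
    [0, 0, 0],
    [0, 0, 0],
    [0, 0, 0]
  ],
  "yaw": [0, 0, 0, 0, 0, 0],
  "gripper": 0
}}

```text
t: 33.75
ee_pos: [430.1, -0.6, -3.2]
orientation: [2.431, 1.989, 0.0]
ft_force: [-0.7, -0.3, -0.6]
width: 86.8
grasp_force: 0.0
```

>>> {"api": "play_rows", "payload": {
  "dp": [
    [0, 0, 10],
    [0, 0, 25],
    [0, 0, 40],
    [0, 0, 40],
    [0, 0, 40],
    [0, 0, 40],
    [0, 0, 20],
    [0, 0, 0]
  ],
  "yaw": [0, 0, 0, 0, 0, 0, 0, 0]
}}

```text
t: 34.42
ee_pos: [432.9, -0.7, 217.2]
orientation: [2.426, 1.985, 0.012]
ft_force: [0.8, -0.1, 0.5]
width: 88.0
grasp_force: 0.0
```

```bash
python3 - <<'E'
from h import *
p,w,o,T=look('wrist','w15.png',[('red',10)])
def top(w,z0,z1,c,r=75):
    m=(w[...,2]>z0)&(w[...,2]<z1)&(np.hypot(w[...,0]-c[0],w[...,1]-c[1])<r); q=w[m]
    rc=cv2.minAreaRect(q[:,:2].astype(np.float32)); A=np.c_[q[:,:2]-q[:,:2].mean(0),np.ones(len(q))]; s=np.linalg.lstsq(A,q[:,2],rcond=None)[0]
    print(c,len(q),'c',np.round(rc[0],1),np.round(rc[1],1),'z',round(s[2],1),'tilt',s[:2].round(3))
top(w,30,45,(430.3,-0.8))
# step aside so the top camera sees all
p,w,o=shot('top','t15.png')
for c,z in(((430.3,-.8),38),((623.5,-286.2),38),((626.5,287.1),66),((446.6,255.6),66)): top(w,z-6,z+6,c,70 if z==38 else 35)
E
```

```text
t 34.42 tcp [432.9  -0.7 217.2] closing -11.4 w 88.0 T [448.  81. 402.]
red 10 [313. 200.] [ 4.287e+02 -2.000e-01] [ 79.2 120.1] 78.5
(430.3, -0.8) 4556 c [429.8  -2.1] [95.8 54. ] z 37.9 tilt [-0.001 -0.002]
(430.3, -0.8) 16 c [425.8 -34.1] [ 0.1 53.1] z 38.0 tilt [ -1.218 -60.746]
(623.5, -286.2) 612 c [ 624.7 -286.8] [96.9 54.5] z 38.1 tilt [ 0.005 -0.003]
(626.5, 287.1) 195 c [627.6 285.1] [45.  40.5] z 65.8 tilt [0.009 0.028]
(446.6, 255.6) 193 c [447.1 252.1] [42.3 41.6] z 65.9 tilt [ 0.03  -0.027]
```

View pics/w15.png

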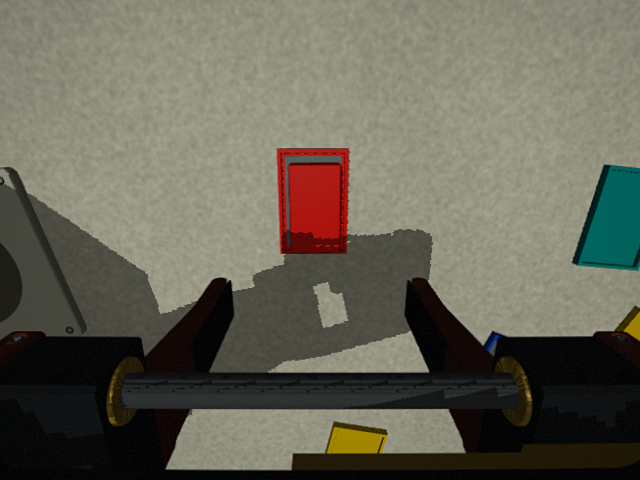

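The red box lies flat in the red tray at (313,205). In depth, every centre is within about 4 mm and every top height is right (38/38/66/66), so I hand in the job.

```bash
python3 -c "
from workcell import ticket
print(ticket.close_job())"
```

```text
the job is handed in; nothing more can be done
None
```

I handed in the job at about 34 s of the 104 s allowed, with both jars on their own coasters and both slide boxes flat in their own trays; final checks put every centre within about 4 mm, and the hand-in returned no verdict.

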